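# Lock the junction-box cover with the T-key

## Robot

A 6-joint arm with a two-finger parallel gripper is mounted at the origin on a cart in front of the work surface, level with it; the furniture and walls round the work are solid. World frame = base frame: x ahead of the robot, y to its left, z up, the work surface at z = 0. Lengths are in m, angles in rad, forces in N, time in s.
With the tool pointing down it reaches from about 0.2 to 0.875 m from the base axis. Payload 3.4 kg.
Tool frame: the origin (TCP) lies at the very end of the fingers, on their centre line; the grasp point (between the pads) lies 19 mm behind it (hold_point_z is the distance from the TCP to the grasp point, in m); z points along the fingers, y is the line along which they close (so a half turn about z gives the same grasp; the last joint's range is limited). The gripper opens to 94 mm and grips with 3 to 60 N. Pads are 16 mm wide; open, the fingers measure 119 mm over their backs; the gripper's body (75 mm by 177 mm) begins 78 mm behind the grasp point.
Start: joints at [-1.327, 0.276, 1.505, -0, 1.361, -0.121], TCP at [0.205, -0.537, 0.205] pointing down, gripper open.
Joint ranges: [-2.89, 2.89], [-0.75, 2.08], [0.22, 2.7], [-1.18, 4.32], [0.11, 2.71], [-2.7, 2.7]. Speed limits (rad/s): [2.57, 2.57, 3.14, 3.14, 3.14, 3.14].

## Interface

Orientations are given as a unit quaternion [w, x, y, z].
In Python, from workcell import * gives the robot as it stands.
- The arm moves only by the tool send_rows, never from a script. Its argument "commands" is a list of rows, each a list of 7 numbers: the gripper command: -1 is shut, 1 is fully open, values between are in proportion, then the shift along the tool's x, y, z normalised to -1 to 1, where 1 is 0.05 m, then the turn, a rotation vector about the tool's x, y, z normalised to -1 to 1, where 1 is 4 degrees. A call has 1 to 12 rows; each row shifts and turns the commanded pose from where the row before left it, along the tool's axes as they then stand; what a row does not reach is not made up. A row lasts 1/10 s, in which the tool goes at most 50 mm and 8.59 degrees, less where a joint would pass 70% of its speed; a pose out of reach is approached as far as the arm can. A call with a number of a shift or a turn outside -1 to 1 is refused whole. A call with a gripper value outside its range is refused whole. The fingers move at their own pace and stop on an object; "grip_force" is the grip in N (left out, the last holds). Time passes only in rows, so rows that do not move let the fingers close. It gives the time, the measured TCP pose, the force, the opening and the grip force at its end, in the units of the state.
- state(): the state, without advancing time (a new reading comes with each control period).
- read_camera(name): name is "side" or "top" or "wrist"; returns the picture (480x640x3 uint8, red, green, blue); there is no depth.
- get_calibration(name): a dict with "intrinsics" (3x3 intrinsics, pixels), "rvec" (rotation vector, rad) and "tvec" (3), from world to camera coordinates, as OpenCV has them. Camera axes: x right, y down, z forward; pixel columns grow to the right and rows downward; lengths in m; the calibration is good to about 2 mm. The wrist camera is an equidistant fisheye: a pixel r from the principal point sees the ray r / f radians off the axis. A picture is of the moment at which its call begins: read the wrist's pose just before it. get_calibration takes no time and is no camera call; for the wrist camera it gives the pose at the moment of the call.
- close_job(): hands the job in; it is judged then, once.
Trained networks look in the newest picture that a camera, given by its name, has taken for a name from the list of things; names that differ only in an ending like _2 or _b are one class to them, and where a whole thing is asked for, a point or a joint stands for the part that bears it (a point fixed in the world has none). Each returns a list of dicts, best first, with "conf" (0 to 1); they miss things now and then, are a little off and sometimes report something else, mostly with a low value. They report only what shows in the picture. A call takes as long as a camera call.
- outline_of(target, camera): "mask" (480x640 bool, what is visible of it) and "at" ([column, row] in pixels, amid what is visible of it).
The state is a dict: "time": time; "q": joint angles; "joint_velocities": joint speeds; "joint_efforts": joint torques, N m; "tcp_pos": TCP position; "tool_rot": TCP orientation; "force": force on the tool from outside, world axes, zero at the start; "ft_torque": the same for the moment, N m; "finger_gap": opening from 0.0 (shut) to 1.0 (fully open); "finger_force": force on a finger pad.
Only numpy, scipy, OpenCV 4.12 (cv2) and the standard library are available. Lean on these libraries where they do the work, as an engineer would, in place of code of your own. Each camera call takes 0.05 s, during which the arm holds its last target. There are 200 camera calls.

## Task

Take the T-handled blade key from the rack, put its blade into the slotted screw head on the junction-box cover and turn the screw clockwise (seen from above) to its stop, so the cover is locked. Then let go and leave the key standing upright in the slot. Leave the round-knobbed key standing in its place in the rack.

Things in the scene. Friction and masses are not known exactly. Their poses are not given: they have to be found in the camera images.
- t_key_handle (a point): Centre of the dark grip bar (70 mm long x, 14 thick y, 24 high) of the loose T-handled blade key, upright in the rack; z up. Blade tip 92 mm below: blade 28 mm wide along x, 8 thick, 14 long, last 6 mm narrowed to 24 x 5. A collar (40 mm across) just above the blade rests on the rack top, 30 mm over the table; lift over 20 mm to free it. Fits the slot either way round. 0.15 kg. Either rack place.
- slot_mouth (a point): Centre of the slot mouth in the top face of the round steel screw head (44 mm across, 20 high) on the cover of the fixed grey box, 65 mm over the table. x along the slot, z up; turns about z. Slot 14 mm wide, 35 long, closed ends, 17 deep. Blade fully in: collar rests on the head, key stands alone, bar centre 78 mm above this point. Blade has 12 degrees of play each way. A hexagon head 90 mm away is no part of the job.
- slot_screw (a joint): Turn of the slotted screw head, rad: grows clockwise seen from above. Starts unlocked at 0 to 0.25; 1.1 is the solid stop, locked, the slot then along the box's short (130 mm) side, in line with the marks on the cover. Friction about 0.08 Nm; stays where left.
- knob_key: The other loose key in the rack, 110 mm from the T-key: same height (104 mm) and collar, but a round knob handle 34 mm across, 24 mm high. Origin at its lower end, 16 mm over the table; z up. Not part of the job.

How it is judged:
On the way, in this order (a step that is already met when the one before it is completed fails the run):
1. the blade of the T-key is fully down in the slot of the still unlocked screw (horizontal distance between t_key_handle and slot_mouth below 0.018 m and z of t_key_handle in the frame of slot_mouth between 0.068 and 0.085 m and angle between t_key_handle's own z axis and vertical below 0.2 rad and value of joint slot_screw below 0.7 rad), for 0.2 s.
2. the screw is turned to its stop with the key in its slot (horizontal distance between t_key_handle and slot_mouth below 0.018 m and z of t_key_handle in the frame of slot_mouth between 0.068 and 0.085 m and angle between t_key_handle's own z axis and vertical below 0.2 rad and value of joint slot_screw above 0.9 rad), for 0.2 s.
At the end, for the whole second after the job is handed in: The slotted screw is turned clockwise to within 0.2 rad (11 degrees) of its stop and at rest, and the T-key stands released and upright (within 0.2 rad) with its blade fully in the slot: bar centre within 18 mm of the screw's axis and 68 to 85 mm above the slot's mouth (all of step 2 and velocity of joint slot_screw below 0.05 rad/s); the robot touches nothing.
It fails at once if the round-knobbed key is knocked over or out of its place (angle between knob_key's own z axis and vertical above 0.5 rad or distance of knob_key from where it was at the start of the episode above 0.04 m).
It also fails if it takes over 40 s, if anything falls off the work surface, if the arm or the gripper's body presses on something with over 40 N, if the wrist force passes 120 N, or if a joint passes its speed limit or range.

## Working session

There is one attempt and no reset: what is moved stays moved. The work goes in short steps, Python scripts to look and compute and a tool call to move; the robot and the scene stay as the last step left them, time stands still between calls to the robot, and variables do not carry over. Pictures are saved under pics/ and viewed, at most 10 in all, crops included, and the job is handed in when it is done.

Besides the shell and the picture viewer there is one more tool, called after "Request:" as name(argument=value, ...) on one line, values as JSON. send_rows: Moves the arm, as the interface text tells. Scaled input: -1 to 1 covers 0.05 m each way for a shift and 4 degrees each way for a turn. Its arguments: {"type":"object","properties":{"commands":{"type":"array","items":{"type":"array","items":{"type":"number","minimum":-1,"maximum":1}}},"grip_force":{"type":"number"}},"required":["commands"]}

```bash
mkdir -p pics; cat > h.py <<'E'
from workcell import *
import numpy as np, cv2
from scipy.spatial.transform import Rotation as R
def ray(cam,px,cal=None):
    c=cal or get_calibration(cam); K=np.array(c["intrinsics"]); M=cv2.Rodrigues(np.array(c["rvec"],float))[0]; t=np.array(c["tvec"],float).ravel()
    u=(px[0]-K[0,2])/K[0,0]; v=(px[1]-K[1,2])/K[1,1]
    if cam=="wrist":
        th=np.hypot(u,v); s=np.sin(th)/max(th,1e-9); d=np.array([u*s,v*s,np.cos(th)])
    else: d=np.array([u,v,1.])
    return -M.T@t, M.T@d
def atz(cam,px,z,cal=None):
    o,d=ray(cam,px,cal); return o+d*(z-o[2])/d[2]
def pix(cam,P,cal=None):
    c=cal or get_calibration(cam); K=np.array(c["intrinsics"]); M=cv2.Rodrigues(np.array(c["rvec"],float))[0]
    p=M@np.array(P)+np.array(c["tvec"],float).ravel()
    if cam=="wrist":
        r=np.hypot(p[0],p[1]); th=np.arctan2(r,p[2]); q=p[:2]/max(r,1e-9)*th
    else: q=p[:2]/p[2]
    return q*[K[0,0],K[1,1]]+K[:2,2]
def save(img,n): cv2.imwrite("pics/"+n,img[...,::-1])
def mrect(m):
    c=max(cv2.findContours(m.astype(np.uint8),0,2)[0],key=cv2.contourArea); return cv2.minAreaRect(c)
E
python3 - <<'E'
from h import *
for c in ["top","side"]:
    im=read_camera(c); save(im,c+"0.png"); 
    for n in ["t_key_handle","slot_screw","knob_key"]:
        for o in outline_of(n,c)[:2]:
            print(c,n,round(o["conf"],2),o["at"],mrect(o["mask"]),o["mask"].sum())
            z={"t_key_handle":.108,"slot_screw":.065,"knob_key":.108}[n]
            print(atz(c,o["at"],z).round(3))
print(state()["tool_rot"],state()["time"])
E
```

```text
top t_key_handle 0.81 [229.7, 248.6] ((233.1500244140625, 247.55003356933594), (24.6657657623291, 38.263553619384766), 18.434947967529297) 611
[0.473 0.283 0.108]
top slot_screw 0.96 [461.8, 202.1] ((464.00006103515625, 203.00003051757812), (19.79899024963379, 22.62741470336914), 45.0) 395
[ 0.57  -0.153  0.065]
top knob_key 0.75 [288.9, 261.0] ((287.46002197265625, 259.7799987792969), (26.600000381469727, 19.0), 53.13010025024414) 433
[0.449 0.176 0.108]
side t_key_handle 0.65 [265.0, 306.0] ((264.90838623046875, 309.99517822265625), (76.10820007324219, 37.85618209838867), 81.72411346435547) 1505
[0.456 0.316 0.108]
side slot_screw 0.53 [354.6, 199.2] ((356.0, 200.5), (17.0, 20.0), 90.0) 324
[ 0.568 -0.148  0.065]
side knob_key 0.57 [316.1, 275.8] ((317.5, 280.5), (63.0, 25.0), 90.0) 1070
[0.438 0.22  0.108]
side knob_key 0.15 [356.8, 201.1] ((356.5, 201.0), (16.0, 21.0), 90.0) 323
[ 0.513 -0.048  0.108]
[-9.02905795e-05  9.83412799e-01  1.81381526e-01 -4.11724136e-06] 0.4
```

```bash
python3 - <<'E'
from h import *
a=cv2.imread("pics/top0.png"); b=cv2.imread("pics/side0.png")
A=cv2.resize(a[180:300,190:510],(800,300),interpolation=2); B=cv2.resize(b[150:390,200:520],(400,300),interpolation=2)
B2=cv2.resize(b,(400,300))
cv2.imwrite("pics/c0.png",np.vstack([A,np.hstack([B,B2])]))
E
```

```text
(no output)
```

View pics/c0.png

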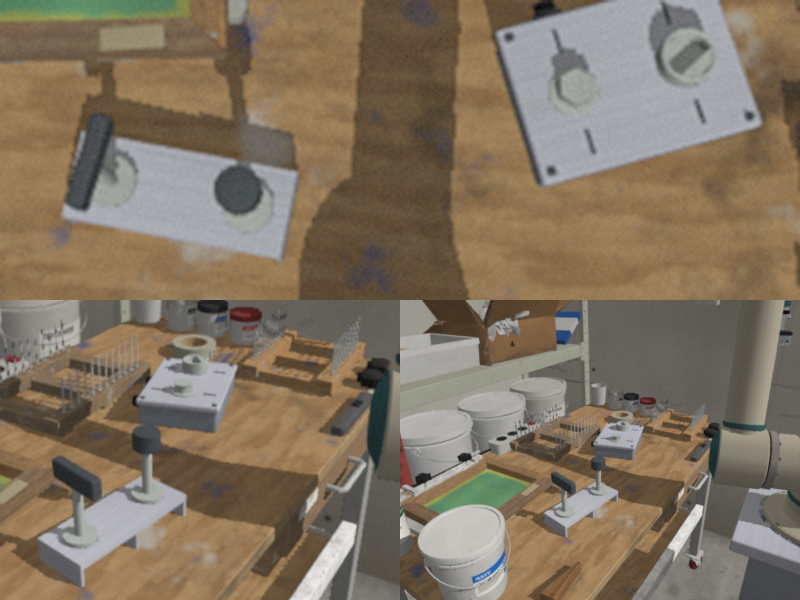

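The T-key is at the left end of the rack (bar centre at top px ~(226,244), running nearly up-down). The slotted head is on the right of the box at px ~(465,202), with its slot diagonal. The marks on the cover show the locked direction.

```bash
python3 - <<'E'
from h import *
f=lambda x,y,z: atz("top",(190+x/2.5,180+y/2.5),z)
def ang(p,q): d=q-p; return round(np.degrees(np.arctan2(d[1],d[0]))%180,1),round(np.linalg.norm(d),3)
print("bar",f(91,161,.118).round(3),ang(f(106,118,.12),f(76,207,.12)))
print("rack",ang(f(80,135,.03),f(297,172,.03)))
print("slot",f(687,56,.065).round(3),ang(f(672,70,.065),f(705,42,.065)))
print("mark",ang(f(696,99,.05),f(704,122,.05)),ang(f(586,129,.05),f(594,153,.05)), "edge",ang(f(498,32,.05),f(541,184,.05)),ang(f(541,184,.05),f(760,124,.05)))
print(f(574,87,.055).round(3))
s=state();print(R.from_quat(np.roll(s["tool_rot"],-1)).as_matrix().round(2),s["tcp_pos"])
E
```

```text
bar [0.478 0.287 0.118] (np.float64(163.7), np.float64(0.067))
rack (np.float64(79.9), np.float64(0.176))
slot [ 0.569 -0.159  0.065] (np.float64(129.8), np.float64(0.035))
mark (np.float64(15.4), np.float64(0.019)) (np.float64(15.7), np.float64(0.02)) edge (np.float64(13.6), np.float64(0.126)) (np.float64(105.2), np.float64(0.178))
[ 0.548 -0.073  0.055]
[[ 0.93  0.36 -0.  ]
 [ 0.36 -0.93  0.  ]
 [ 0.   -0.   -1.  ]] [ 0.20511249 -0.53710823  0.20535735]
```

Request:
send_rows(commands=[[1,0.58,-0.375,-0.08,0,0,0],[1,0.58,-0.375,-0.08,0,0,0],[1,0.58,-0.375,-0.08,0,0,0],[1,0.58,-0.375,-0.08,0,0,0],[1,0.58,-0.375,-0.08,0,0,0],[1,0.58,-0.375,-0.08,0,0,0],[1,0.58,-0.375,-0.08,0,0,0],[1,0.58,-0.375,-0.08,0,0,0],[1,0.58,-0.375,-0.08,0,0,0],[1,0.58,-0.375,-0.08,0,0,0],[1,0.58,-0.375,-0.08,0,0,0],[1,0.58,-0.375,-0.08,0,0,0]])

```text
time: 1.6
tcp_pos: [0.4507, -0.2016, 0.2538]
tool_rot: [0.0, 0.983, 0.181, 0.0]
force: [0.4, -0.6, -0.3]
finger_gap: 0.997
finger_force: 0.0
```

```bash
python3 - <<'E'
from h import *
s=state(); print(s["time"],s["tcp_pos"],s["q"])
cal=get_calibration("wrist"); im=read_camera("wrist"); save(im,"w0.png")
import json; json.dump({k:np.array(v).tolist() for k,v in cal.items()},open("w0.json","w"))
print(ray("wrist",(320,240),cal), pix("wrist",(.569,-.159,.065),cal))
for o in outline_of("slot_screw","wrist")[:2]: print(o["conf"],o["at"],mrect(o["mask"]),atz("wrist",mrect(o["mask"])[0],.06,cal))
E
```

```text
1.6 [ 0.45065307 -0.20158693  0.2538236 ] [-5.61598621e-01  1.26788946e-01  1.58086660e+00 -8.63660218e-05
  1.43332011e+00  6.44417710e-01]
(array([ 0.52356116, -0.17369988,  0.43325413]), array([-0.24784581, -0.08180752, -0.96533931])) [326.96278539  94.09662678]
0.97 [330.9, 92.9] ((329.1000061035156, 94.20002746582031), (43.37971878051758, 43.826927185058594), 63.43495178222656) [ 0.5702745  -0.16080464  0.06      ]
```

View pics/w0.png

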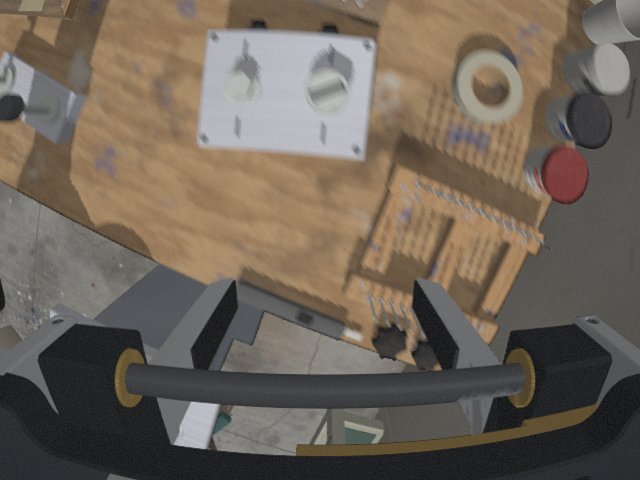

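```bash
python3 - <<'E'
from h import *
a=cv2.imread("pics/w0.png")[20:165,190:385]
cv2.imwrite("pics/w0c.png",cv2.resize(a,(780,580),interpolation=cv2.INTER_CUBIC))
E
```

```text
(no output)
```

View pics/w0c.png

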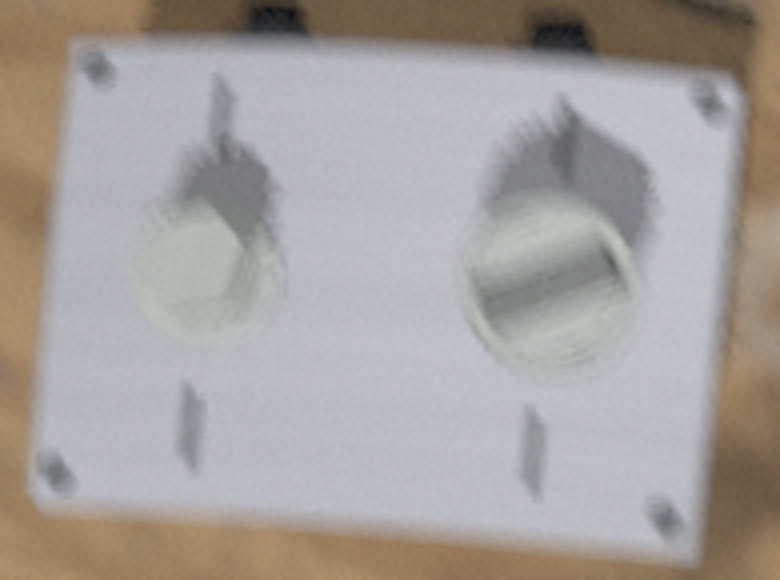

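The cover from above shows the slot running bottom-left to top-right on the right-hand head (crop (480,295)–(615,262)). The marks are near vertical. I'll rectify this to measure the angles.

```bash
python3 - <<'E'
from h import *
import json
cal=json.load(open("w0.json")); im=cv2.imread("pics/w0.png")
n=580; sc=0.14/n; cx,cy=.565,-.158
g=np.array([[pix("wrist",(cx+(j-n/2)*sc,cy-(i-n/2)*sc,.065),cal) for j in range(0,n)] for i in range(0,n)],np.float32)
cv2.imwrite("pics/o0.png",cv2.remap(im,g[...,0],g[...,1],cv2.INTER_CUBIC))
E
```

```text
(no output)
```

View pics/o0.png

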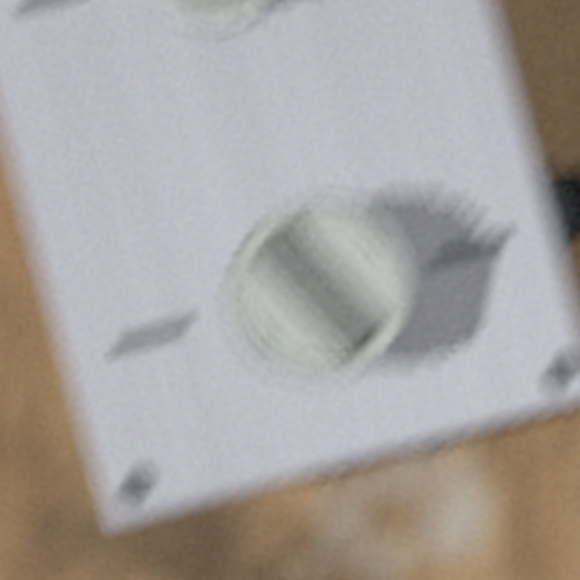

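The rectified view confirms it: the slot is at about 138° in world yaw, centred near (0.571, -0.158), and the marks are at about 16°. Next I'll go to the key.

Request:
send_rows(commands=[[1,0.335,-0.742,0,0,0,0],[1,0.335,-0.742,0,0,0,0],[1,0.335,-0.742,0,0,0,0],[1,0.335,-0.742,0,0,0,0],[1,0.335,-0.742,0,0,0,0],[1,0.335,-0.742,0,0,0,0],[1,0.335,-0.742,0,0,0,0],[1,0.335,-0.742,0,0,0,0],[1,0.335,-0.742,0,0,0,0],[1,0.335,-0.742,0,0,0,0],[1,0.335,-0.742,0,0,0,0],[1,0.335,-0.742,0,0,0,0]])

```text
time: 2.9
tcp_pos: [0.4791, 0.2854, 0.2534]
tool_rot: [0.0, 0.983, 0.181, 0.0]
force: [0.6, -0.1, -0.1]
finger_gap: 1.003
finger_force: 0.0
```

Request:
send_rows(commands=[[1,0,0,0,0,0,-1],[1,0,0,0,0,0,-1],[1,0,0,0,0,0,-1],[1,0,0,0,0,0,-1],[1,0,0,0,0,0,-1],[1,0,0,0,0,0,-1],[1,0,0,0,0,0,-1],[1,0,0,0,0,0,-1],[1,0,0,0,0,0,-1],[1,0,0,0,0,0,-1],[1,0,0,0,0,0,-1],[1,0,0,0,0,0,-1]])

```text
time: 4.1
tcp_pos: [0.4792, 0.2837, 0.2532]
tool_rot: [0.0, 0.824, 0.567, -0.0]
force: [0.4, 0.2, 0.3]
finger_gap: 1.0
finger_force: 0.0
```

Request:
send_rows(commands=[[1,0,0,0,0,0,-1],[1,0,0,0,0,0,-1],[1,0,0,0,0,0,-1],[1,0,0,0,0,0,-1],[1,0,0,0,0,0,-1],[1,0,0,0,0,0,-1],[1,0,0,0,0,0,-1],[1,0,0,0,0,0,-1],[1,0,0,0,0,0,-1],[1,0,0,0,0,0,-1],[1,0,0,0,0,0,-1],[1,0,0,0,0,0,-1]])

```text
time: 5.3
tcp_pos: [0.4793, 0.2837, 0.2532]
tool_rot: [0.0, 0.522, 0.853, -0.0]
force: [0.1, 0.1, -0.7]
finger_gap: 1.0
finger_force: 0.0
```

Request:
send_rows(commands=[[1,0,0,0,0,0,-1],[1,0,0,0,0,0,-1],[1,0,0,0,0,0,-1],[1,0,0,0,0,0,-1],[1,0,0,0,0,0,-1],[1,0,0,0,0,0,-1],[1,0,0,0,0,0,-1],[1,0,0,0,0,0,-1],[1,0,0,0,0,0,-1],[1,0,0,0,0,0,-1],[1,0,0,0,0,0,-1],[1,0,0,0,0,0,0]])

```text
time: 6.5
tcp_pos: [0.4792, 0.2838, 0.2533]
tool_rot: [0.0, 0.166, 0.986, -0.0]
force: [-0.7, -0.3, -0.2]
finger_gap: 1.001
finger_force: 0.0
```

```bash
python3 - <<'E'
from h import *
s=state(); M=R.from_quat(np.roll(s["tool_rot"],-1)).as_matrix(); print(s["time"],s["tcp_pos"],np.degrees(s["q"]),M.round(3))
cal=get_calibration("wrist"); im=read_camera("wrist"); save(im,"w1.png")
for o in outline_of("t_key_handle","wrist")[:2]:
    m=o["mask"]; print(o["conf"],o["at"],mrect(m))
    c=max(cv2.findContours(m.astype(np.uint8),0,2)[0],key=cv2.contourArea)
    w=np.array([atz("wrist",p[0],.12,cal)[:2] for p in c],np.float32)
    print(cv2.minAreaRect(w), cv2.boxPoints(cv2.minAreaRect(w)))
n=580; sc=0.2/n; cx,cy=.478,.25
g=np.array([[pix("wrist",(cx+(j-n/2)*sc,cy-(i-n/2)*sc,.12),cal) for j in range(0,n)] for i in range(0,n)],np.float32)
save(cv2.remap(im,g[...,0],g[...,1],cv2.INTER_CUBIC),"o1.png")
E
```

```text
6.5 [0.47921079 0.2838051  0.25326699] [ 2.35049464e+01  1.29419518e+01  8.34495612e+01 -3.93230043e-02
  8.36306095e+01 -4.73389329e+01] [[-0.945  0.328 -0.   ]
 [ 0.328  0.945 -0.001]
 [-0.    -0.001 -1.   ]]
0.76 [333.3, 218.3] ((334.79217529296875, 227.62673950195312), (78.54373168945312, 35.717220306396484), 73.88658142089844)
((0.4778972864151001, 0.29341015219688416), (0.030623994767665863, 0.07008429616689682), 86.25384521484375) [[0.44192958 0.2804204 ]
 [0.5118642  0.27584133]
 [0.513865   0.3063999 ]
 [0.4439304  0.31097898]]
```

View pics/o1.png

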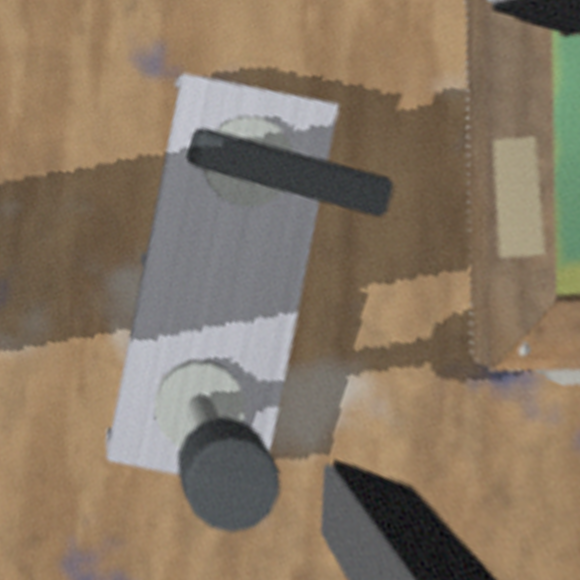

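The bar runs (198,148)–(382,197) in the rectified view, so it is centred near (0.478, 0.289) at yaw ~165°. The knob key is well clear of the fingers. I'll descend and grip.

Request:
send_rows(commands=[[1,0.05,0.09,0.2,0,0,-1],[1,0,0,0.6,0,0,0],[1,0,0,0.7,0,0,0],[1,0,0,0.7,0,0,0],[1,0,0,0.6,0,0,0],[1,0,0,0.3,0,0,0],[1,0,0,0.18,0,0,0],[1,0,0,0,0,0,0],[-1,0,0,0,0,0,0],[-1,0,0,0,0,0,0],[-1,0,0,0,0,0,0],[-1,0,0,0,0,0,0]], grip_force=35)

```text
time: 7.8
tcp_pos: [0.4784, 0.29, 0.0902]
tool_rot: [0.001, 0.131, 0.991, 0.0]
force: [-0.5, -0.2, -0.4]
finger_gap: 0.696
finger_force: 0.0
```

Request:
send_rows(commands=[[-1,0,0,0,0,0,0],[-1,0,0,0,0,0,0],[-1,0,0,0,0,0,0],[-1,0,0,0,0,0,0]])

```text
time: 8.2
tcp_pos: [0.478, 0.2898, 0.0894]
tool_rot: [-0.0, 0.131, 0.991, -0.0]
force: [0.3, 0.4, -0.3]
finger_gap: 0.357
finger_force: 0.0
```

Request:
send_rows(commands=[[-1,0,0,0,0,0,0],[-1,0,0,0,0,0,0],[-1,0,0,0,0,0,0],[-1,0,0,0,0,0,0],[-1,0,0,0,0,0,0]])

```text
time: 8.7
tcp_pos: [0.4779, 0.2898, 0.0893]
tool_rot: [-0.0, 0.131, 0.991, -0.0]
force: [0.2, 1.0, -1.8]
finger_gap: 0.146
finger_force: 35.0
```

Request:
send_rows(commands=[[-1,0,0,-0.3,0,0,0],[-1,0,0,-0.6,0,0,0],[-1,0,0,-0.7,0,0,0],[-1,0,0,-0.7,0,0,0],[-1,0,0,-0.5,0,0,1],[-1,0,0,0,0,0,1],[-1,0,0,0,0,0,1],[-1,0,0,0,0,0,1],[-1,0,0,0,0,0,1],[-1,0,0,0,0,0,1],[-1,0,0,0,0,0,1],[-1,0,0,0,0,0,0.5]])

```text
time: 9.9
tcp_pos: [0.4777, 0.2897, 0.2291]
tool_rot: [-0.0, 0.384, 0.923, -0.0]
force: [-0.2, 0.7, -1.7]
finger_gap: 0.147
finger_force: 35.0
```

Request:
send_rows(commands=[[-1,-0.638,-0.418,0,0,0,0],[-1,-0.638,-0.418,0,0,0,0],[-1,-0.638,-0.418,0,0,0,0],[-1,-0.638,-0.418,0,0,0,0],[-1,-0.638,-0.418,0,0,0,0],[-1,-0.638,-0.418,0,0,0,0],[-1,-0.638,-0.418,0,0,0,0],[-1,-0.638,-0.418,0,0,0,0],[-1,-0.638,-0.418,0,0,0,0],[-1,-0.638,-0.418,0,0,0,0],[-1,-0.638,-0.418,0,0,0,0],[-1,-0.638,-0.418,0,0,0,0]])

```text
time: 11.1
tcp_pos: [0.5704, -0.1598, 0.2291]
tool_rot: [-0.0, 0.384, 0.924, 0.0]
force: [0.4, 0.2, -1.3]
finger_gap: 0.144
finger_force: 35.0
```

Request:
send_rows(commands=[[-1,0,0,0,0,0,0],[-1,0,0,0,0,0,0]])

```text
time: 11.3
tcp_pos: [0.5702, -0.1589, 0.2287]
tool_rot: [-0.001, 0.384, 0.923, 0.0]
force: [-0.5, 0.2, -1.9]
finger_gap: 0.149
finger_force: 35.0
```

```bash
python3 - <<'E'
from h import *
s=state(); M=R.from_quat(np.roll(s["tool_rot"],-1)).as_matrix(); p=s["tcp_pos"]; print(s["time"],p,np.degrees(s["q"]).round(1),M.round(3),s["finger_gap"])
cal=get_calibration("wrist"); im=read_camera("wrist"); save(im,"w2.png")
zb=p[2]+.019+.012
for o in outline_of("t_key_handle","wrist")[:1]:
    m=o["mask"]; c=max(cv2.findContours(m.astype(np.uint8),0,2)[0],key=cv2.contourArea)
    w=np.array([(M.T@(atz("wrist",q[0],zb,cal)-p))[:2] for q in c]); print("bar tool xy",o["conf"],w.min(0),w.max(0))
for o in outline_of("slot_screw","wrist")[:1]: print(o["conf"],o["at"],mrect(o["mask"]),atz("wrist",mrect(o["mask"])[0],.06,cal))
n=300; sc=0.06/n; cx,cy=.571,-.158
g=np.array([[pix("wrist",(cx+(j-n/2)*sc,cy-(i-n/2)*sc,.065),cal) for j in range(0,n)] for i in range(0,n)],np.float32)
o=cv2.remap(im,g[...,0],g[...,1],cv2.INTER_CUBIC)
t=read_camera("top"); sd=read_camera("side")
g=np.array([[pix("top",(cx+(j-n/2)*sc,cy-(i-n/2)*sc,.065)) for j in range(0,n)] for i in range(0,n)],np.float32)
c=pix("side",(.571,-.158,.14)).astype(int)
S=cv2.resize(sd[c[1]-60:c[1]+60,c[0]-60:c[0]+60],(300,300),interpolation=2)
save(np.hstack([cv2.resize(im,(400,300)),o]),"p.png") 
a=np.zeros((600,720,3),np.uint8); a[:300,:400]=cv2.resize(im,(400,300)); a[:300,410:710]=o
a[300:,:300]=S; T=cv2.imread("pics/top0.png")[...,::-1]; a[300:,410:710]=cv2.remap(T,g[...,0],g[...,1],cv2.INTER_CUBIC); save(a,"c2.png")
E
```

```text
11.3 [ 0.57019928 -0.15887563  0.22873765] [-22.3  16.7  81.7   0.   81.7 -67.1] [[-0.705  0.71  -0.001]
 [ 0.71   0.705  0.001]
 [ 0.002 -0.    -1.   ]] 0.14901968641972257
bar tool xy 0.94 [-0.02801063 -0.01215851] [0.04019254 0.01244485]
0.88 [322.2, 217.7] ((323.7630615234375, 220.20675659179688), (36.670745849609375, 46.009796142578125), 88.36341857910156) [ 0.56616619 -0.15642381  0.06      ]Traceback (most recent call last):
  File "<stdin>", line 13, in <module>
  File "h.py", line 14, in pix
    c=cal or get_calibration(cam); K=np.array(c["intrinsics"]); M=cv2.Rodrigues(np.array(c["rvec"],float))[0]
             ~~~~~~~~~~~~~~~^^^^^
ValueError: time passes only in moves, steps and waits
```

```bash
python3 - <<'E'
from h import *
cal=get_calibration("wrist"); ct=get_calibration("top"); cs=get_calibration("side")
im=cv2.imread("pics/w2.png"); sd=read_camera("side"); save(sd,"s2.png"); sd=sd[...,::-1]
n=300; sc=0.06/n; cx,cy=.571,-.158
def orth(i0,cam,c):
    g=np.array([[pix(cam,(cx+(j-n/2)*sc,cy-(i-n/2)*sc,.065),c) for j in range(n)] for i in range(n)],np.float32)
    return cv2.remap(i0,g[...,0],g[...,1],cv2.INTER_CUBIC)
a=np.zeros((600,720,3),np.uint8); a[:300,:400]=cv2.resize(im,(400,300)); a[:300,410:710]=orth(im,"wrist",cal)
a[300:,410:710]=orth(cv2.imread("pics/top0.png"),"top",ct)
c=pix("side",(.571,-.158,.14),cs).astype(int); print(c)
a[300:,:300]=cv2.resize(sd[c[1]-60:c[1]+60,c[0]-60:c[0]+60],(300,300),interpolation=2)
cv2.imwrite("pics/c2.png",a)
E
```

```text
[356 163]
```

View pics/c2.png

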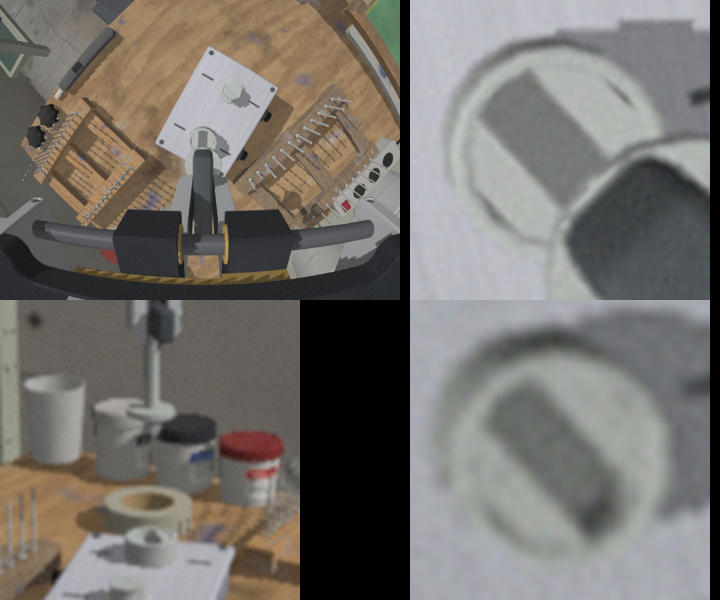

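The close view now shows the slot clearly: yaw ≈131°, centre ≈(0.570, -0.160). The key hangs upright over the head. I'll descend carefully.

Request:
send_rows(commands=[[-1,-0.015,-0.015,0.2,0,0,1],[-1,0,0,0.4,0,0,0.05],[-1,0,0,0.5,0,0,0],[-1,0,0,0.4,0,0,0],[-1,0,0,0.2,0,0,0],[-1,0,0,0.08,0,0,0],[-1,0,0,0.08,0,0,0],[-1,0,0,0,0,0,0]])

```text
time: 12.4
tcp_pos: [0.571, -0.1594, 0.1369]
tool_rot: [0.0, 0.417, 0.909, -0.0]
force: [-0.0, -0.6, -1.4]
finger_gap: 0.148
finger_force: 35.0
```

Request:
send_rows(commands=[[-1,0,0,0.06,0,0,0],[-1,0,0,0.06,0,0,0],[-1,0,0,0,0,0,0]])

```text
time: 12.7
tcp_pos: [0.5704, -0.1594, 0.1303]
tool_rot: [-0.0, 0.417, 0.909, -0.0]
force: [0.8, -0.2, -1.2]
finger_gap: 0.143
finger_force: 35.0
```

Tip is in with no contact force, so I'll continue down.

Request:
send_rows(commands=[[-1,0,0,0.05,0,0,0],[-1,0,0,0.05,0,0,0],[-1,0,0,0.04,0,0,0],[-1,0,0,0,0,0,0],[-1,0,0,0,0,0,0]])

```text
time: 13.2
tcp_pos: [0.5707, -0.1595, 0.1242]
tool_rot: [0.0, 0.417, 0.909, -0.0]
force: [-1.2, -0.1, 4.2]
finger_gap: 0.149
finger_force: 35.0
```

```bash
python3 - <<'E'
from h import *
s=state(); print(s["tcp_pos"],s["force"],s["ft_torque"],np.degrees(s["q"]).round(1))
E
```

```text
[ 0.57068132 -0.15949405  0.12418227] [-1.1925693  -0.10562684  4.15218804] [0.07802737 0.19741796 0.01105237] [-22.3  20.4  91.4  -0.   68.2 -63. ]
```

Seated at the expected height. I'll turn clockwise (positive about tool z) and watch the torque.

Request:
send_rows(commands=[[-1,0,0,0,0,0,1],[-1,0,0,0,0,0,1],[-1,0,0,0,0,0,1],[-1,0,0,0,0,0,1],[-1,0,0,0,0,0,0.5],[-1,0,0,0,0,0,0]])

```text
time: 13.8
tcp_pos: [0.5708, -0.16, 0.1242]
tool_rot: [0.001, 0.554, 0.833, -0.0]
force: [-1.6, -0.6, 4.0]
finger_gap: 0.143
finger_force: 35.0
```

```bash
python3 - <<'E'
from h import *
s=state(); q=s["tool_rot"]; print(s["tcp_pos"],s["force"],s["ft_torque"],np.degrees(2*np.arctan2(q[2],q[1])))
cal=get_calibration("wrist");im=read_camera("wrist"); save(im,"w3.png")
c=pix("wrist",(.54,-.14,.065),cal); print(c,pix("wrist",(.57,-.16,.065),cal))
E
```

```text
[ 0.57077239 -0.16000623  0.1241522 ] [-1.64398881 -0.59702642  4.01179437] [-0.24354378  0.2737273  -0.01942028] 112.71557037785529
[293.2985386  215.63809402] [323.76835298 259.31065769]
```

Request:
send_rows(commands=[[-1,0,0,0,0,0,1],[-1,0,0,0,0,0,1],[-1,0,0,0,0,0,1],[-1,0,0,0,0,0,1],[-1,0,0,0,0,0,0]])

```text
time: 14.35
tcp_pos: [0.5709, -0.16, 0.1242]
tool_rot: [0.001, 0.665, 0.747, -0.0]
force: [-1.0, 0.0, 5.4]
finger_gap: 0.15
finger_force: 35.0
```

```bash
python3 - <<'E'
from h import *
s=state(); q=s["tool_rot"]; print(s["tcp_pos"],s["force"],s["ft_torque"],np.degrees(2*np.arctan2(q[2],q[1])))
E
```

```text
[ 0.57089001 -0.16000014  0.12418771] [-1.03138821  0.04494501  5.43039813] [-0.2084398   0.33457992 -0.00647596] 96.6914339683359
```

```bash
python3 - <<'E'
from h import *
cal=get_calibration("wrist");im=read_camera("wrist")
sd=read_camera("side"); tp=read_camera("top"); cs=get_calibration("side"); ct=get_calibration("top")
a=np.zeros((600,800,3),np.uint8)
c=pix("wrist",(.57,-.16,.065),cal).astype(int); print(c)
a[:,:400]=cv2.resize(im[c[1]-130:c[1]+80,c[0]-70:c[0]+70],(400,600),interpolation=2)
c=pix("side",(.57,-.16,.09),cs).astype(int); a[:300,400:]=cv2.resize(sd[c[1]-30:c[1]+30,c[0]-40:c[0]+40],(400,300),interpolation=2)
c=pix("top",(.57,-.16,.09),ct).astype(int); a[300:,400:]=cv2.resize(tp[c[1]-45:c[1]+45,c[0]-60:c[0]+60],(400,300),interpolation=2)
save(a,"c3.png")
E
```

```text
[323 259]
```

View pics/c3.png

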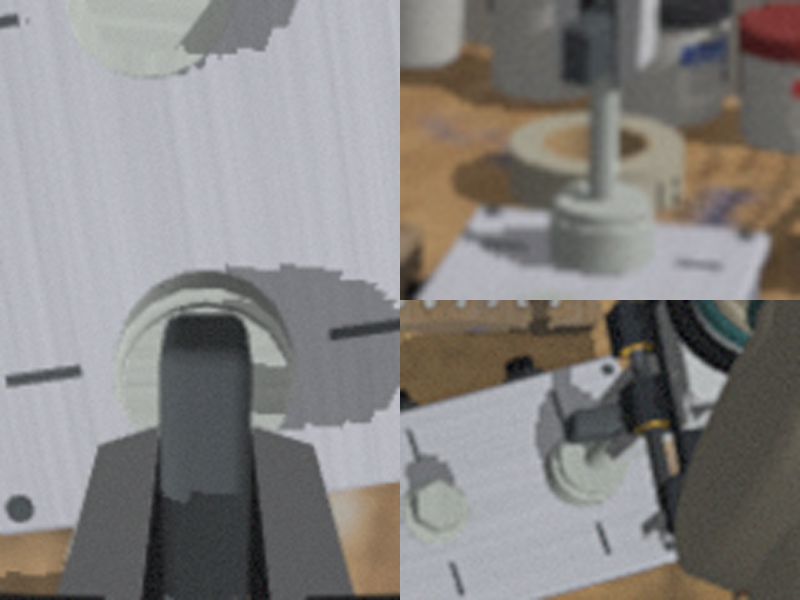

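The key is seated with its collar on the head, and it has turned with the gripper, so the screw follows clockwise. I'll continue in small steps until the torque shows the stop.

Request:
send_rows(commands=[[-1,0,0,0,0,0,1],[-1,0,0,0,0,0,1],[-1,0,0,0,0,0,1],[-1,0,0,0,0,0,1],[-1,0,0,0,0,0,0]])

```text
time: 15.0
tcp_pos: [0.571, -0.16, 0.1242]
tool_rot: [0.001, 0.762, 0.647, 0.0]
force: [-1.1, -1.0, 5.5]
finger_gap: 0.145
finger_force: 35.0
```

```bash
python3 - <<'E'
from h import *
s=state(); q=s["tool_rot"]; print(s["tcp_pos"],s["force"],s["ft_torque"],np.degrees(2*np.arctan2(q[2],q[1])),s["joint_efforts"])
E
```

```text
[ 0.57097571 -0.15996794  0.12415385] [-1.062678   -1.01487688  5.51731954] [-0.16322585  0.25109885 -0.05244119] 80.69183710500022 [  0.61561732 -40.33700109 -20.49173713   0.50221028  -0.35565809
   0.22022199]
```

Request:
send_rows(commands=[[-1,0,0,0,0,0,1],[-1,0,0,0,0,0,1],[-1,0,0,0,0,0,1],[-1,0,0,0,0,0,0]])

```text
time: 15.4
tcp_pos: [0.571, -0.16, 0.1242]
tool_rot: [0.001, 0.826, 0.564, 0.0]
force: [-0.5, 0.1, 4.8]
finger_gap: 0.146
finger_force: 35.0
```

```bash
python3 - <<'E'
from h import *
s=state(); q=s["tool_rot"]; print(s["force"],s["ft_torque"],np.degrees(2*np.arctan2(q[2],q[1])),s["joint_efforts"][5])
E
```

```text
[-0.51205651  0.13969139  4.80042172] [-0.18685046  0.25651095 -0.03899795] 68.6892261389039 0.2241231082007289
```

Request:
send_rows(commands=[[-1,0,0,0,0,0,1],[-1,0,0,0,0,0,1],[-1,0,0,0,0,0,0]])

```text
time: 15.7
tcp_pos: [0.5712, -0.1599, 0.1242]
tool_rot: [0.001, 0.862, 0.506, 0.0]
force: [-0.6, -1.4, 5.8]
finger_gap: 0.146
finger_force: 35.1
```

```bash
python3 - <<'E'
from h import *
s=state(); q=s["tool_rot"]; print(s["force"],s["ft_torque"],np.degrees(2*np.arctan2(q[2],q[1])),s["joint_efforts"][5])
E
```

```text
[-0.61212673 -1.37246788  5.75753893] [-0.12544823  0.17183318  0.47488011] 60.804939646378706 0.712208915501833
```

Torque jumped to 0.47 Nm at yaw 61°. That is 70° of key turn, or about 58° of screw plus play, which matches a stop at 1.1 rad. But the marks don't line up with that, so I'll press slightly more to confirm, back off, lift and look at the slot.

Request:
send_rows(commands=[[-1,0,0,0,0,0,0.5],[-1,0,0,0,0,0,0],[-1,0,0,0,0,0,0]])

```text
time: 16.0
tcp_pos: [0.5713, -0.1599, 0.1242]
tool_rot: [0.001, 0.871, 0.492, 0.0]
force: [0.1, -0.8, 5.5]
finger_gap: 0.146
finger_force: 35.6
```

```bash
python3 - <<'E'
from h import *
s=state(); q=s["tool_rot"]; print(s["force"],s["ft_torque"],np.degrees(2*np.arctan2(q[2],q[1])),s["joint_efforts"][5])
E
```

```text
[ 0.13717636 -0.78303253  5.46487582] [-0.06282306  0.12603984  0.58816283] 58.90980117814653 0.6343427672982216
```

Request:
send_rows(commands=[[-1,0,0,0,0,0,-1],[-1,0,0,0,0,0,-1],[-1,0,0,0,0,0,-1],[-1,0,0,0,0,0,0]])

```text
time: 16.4
tcp_pos: [0.5713, -0.1594, 0.1242]
tool_rot: [0.001, 0.815, 0.58, 0.001]
force: [-0.1, -0.2, 5.7]
finger_gap: 0.149
finger_force: 35.0
```

```bash
python3 - <<'E'
from h import *
s=state(); q=s["tool_rot"]; print(s["force"],s["ft_torque"],np.degrees(2*np.arctan2(q[2],q[1])),s["joint_efforts"][5])
E
```

```text
[-0.12773106 -0.24870673  5.67729568] [0.06181234 0.13739197 0.05815031] 70.84686433247835 -0.19999735057353973
```

Request:
send_rows(commands=[[-1,0,0,-0.2,0,0,0],[-1,0,0,-0.5,0,0,0],[-1,0,0,-0.6,0,0,0],[-1,0,0,-0.6,0,0,0],[-1,0,0,-0.2,0,0,0],[-1,0,0,0,0,0,0],[-1,0,0,0,0,0,0]])

```text
time: 17.1
tcp_pos: [0.5698, -0.1591, 0.227]
tool_rot: [-0.001, 0.816, 0.579, -0.001]
force: [0.2, -0.1, -0.8]
finger_gap: 0.145
finger_force: 35.0
```

```bash
python3 - <<'E'
from h import *
s=state(); q=s["tool_rot"]; print(s["tcp_pos"],s["force"],s["ft_torque"],np.degrees(2*np.arctan2(q[2],q[1])))
cal=get_calibration("wrist");im=read_camera("wrist"); save(im,"w4.png")
n=560; sc=0.1/n; cx,cy=.57,-.155
g=np.array([[pix("wrist",(cx+(j-n/2)*sc,cy-(i-n/2)*sc,.065),cal) for j in range(n)] for i in range(n)],np.float32)
save(cv2.remap(im,g[...,0],g[...,1],cv2.INTER_CUBIC),"o4.png")
E
```

```text
[ 0.56978948 -0.15905537  0.22697612] [ 0.15277063 -0.05353239 -0.78217173] [ 0.00280072 -0.0767764  -0.00958431] 70.7138959205433
```

View pics/o4.png

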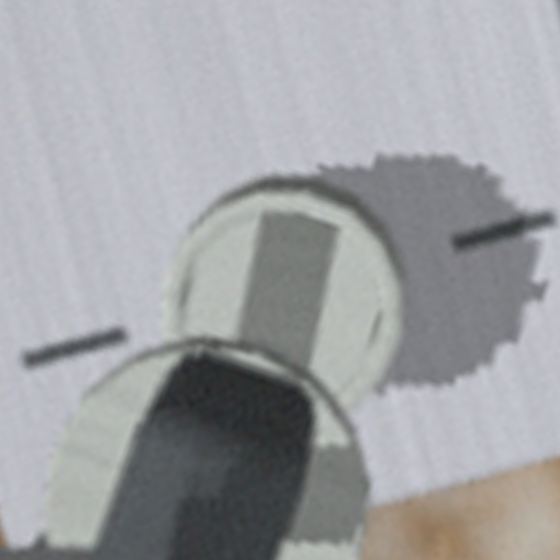

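The slot has turned clockwise from 131° to about 80°, a travel of 0.89 rad from a start of roughly 0.2. That agrees with a stop at 1.1, although the marks (yaw 15°) are off. I'll reinsert aligned at 80° and press harder clockwise to see whether the stop is solid.

Request:
send_rows(commands=[[-1,0,0.024,0.2,0,0,-1],[-1,0,0,0.4,0,0,-1],[-1,0,0,0.5,0,0,-0.3],[-1,0,0,0.4,0,0,0],[-1,0,0,0.2,0,0,0],[-1,0,0,0.1,0,0,0],[-1,0,0,0.1,0,0,0],[-1,0,0,0.08,0,0,0],[-1,0,0,0.05,0,0,0],[-1,0,0,0.03,0,0,0],[-1,0,0,0,0,0,0]], grip_force=60)

```text
time: 18.25
tcp_pos: [0.5718, -0.1599, 0.1257]
tool_rot: [0.0, 0.767, 0.642, 0.0]
force: [0.0, -0.1, -1.1]
finger_gap: 0.146
finger_force: 60.0
```

```bash
python3 - <<'E'
from h import *
s=state(); q=s["tool_rot"]; print(s["tcp_pos"],s["force"],s["ft_torque"],np.degrees(2*np.arctan2(q[2],q[1])),np.degrees(s["q"][5]))
E
```

```text
[ 0.57182232 -0.15985853  0.12567093] [ 0.01067181 -0.07976046 -1.14202882] [-0.04213635 -0.04943992  0.01733459] 79.9031613832409 -12.230029116661298
```

Dropped in cleanly. I'll lower the last 1.5 mm and turn clockwise.

Request:
send_rows(commands=[[-1,0,0,0.03,0,0,0],[-1,0,0,0,0,0,1],[-1,0,0,0,0,0,1],[-1,0,0,0,0,0,1],[-1,0,0,0,0,0,1],[-1,0,0,0,0,0,0]])

```text
time: 18.85
tcp_pos: [0.5713, -0.1595, 0.1242]
tool_rot: [-0.0, 0.848, 0.529, -0.0]
force: [-1.1, 0.5, 1.5]
finger_gap: 0.148
finger_force: 60.0
```

```bash
python3 - <<'E'
from h import *
s=state(); q=s["tool_rot"]; print(s["tcp_pos"],s["force"],s["ft_torque"],np.degrees(2*np.arctan2(q[2],q[1])))
E
```

```text
[ 0.57129788 -0.15954595  0.12421697] [-1.05419189  0.45895337  1.46389608] [0.14390074 0.26468878 0.10885926] 63.919751941875674
```

Request:
send_rows(commands=[[-1,0,0,0,0,0,0.7],[-1,0,0,0,0,0,0.7],[-1,0,0,0,0,0,0],[-1,0,0,0,0,0,0]])

```text
time: 19.25
tcp_pos: [0.5715, -0.1596, 0.1242]
tool_rot: [-0.0, 0.873, 0.488, -0.0]
force: [-1.2, 0.9, 1.3]
finger_gap: 0.148
finger_force: 60.4
```

```bash
python3 - <<'E'
from h import *
s=state(); q=s["tool_rot"]; print(s["tcp_pos"],s["force"],s["ft_torque"],np.degrees(2*np.arctan2(q[2],q[1])))
E
```

```text
[ 0.57148565 -0.15961267  0.12421561] [-1.17252128  0.91340501  1.28654653] [0.28643155 0.36044589 0.75226992] 58.47397756243985
```

Torque rose to 0.75 Nm, so there is a solid stop with the slot at about 76°. The marks disagree with this, so I'll check the other end of the travel. If the screw stops about 63° counter-clockwise from here (slot ~139°), this clockwise stop is the 1.1 rad one.

Request:
send_rows(commands=[[-1,0,0,0,0,0,-1],[-1,0,0,0,0,0,-1],[-1,0,0,0,0,0,-1],[-1,0,0,0,0,0,-1],[-1,0,0,0,0,0,-1],[-1,0,0,0,0,0,-1],[-1,0,0,0,0,0,-1],[-1,0,0,0,0,0,-1],[-1,0,0,0,0,0,-1],[-1,0,0,0,0,0,-1],[-1,0,0,0,0,0,-1],[-1,0,0,0,0,0,-1]])

```text
time: 20.45
tcp_pos: [0.5706, -0.1603, 0.1242]
tool_rot: [-0.001, 0.599, 0.801, -0.001]
force: [-2.8, 0.0, 2.5]
finger_gap: 0.143
finger_force: 60.0
```

Request:
send_rows(commands=[[-1,0,0,0,0,0,-1],[-1,0,0,0,0,0,-1],[-1,0,0,0,0,0,-1],[-1,0,0,0,0,0,-1],[-1,0,0,0,0,0,-1],[-1,0,0,0,0,0,-1],[-1,0,0,0,0,0,-1],[-1,0,0,0,0,0,0]])

```text
time: 21.25
tcp_pos: [0.5707, -0.1606, 0.1242]
tool_rot: [-0.001, 0.388, 0.922, -0.001]
force: [-2.5, -0.3, 2.7]
finger_gap: 0.142
finger_force: 60.0
```

```bash
python3 - <<'E'
from h import *
s=state(); q=s["tool_rot"]; print(s["time"],s["tcp_pos"],s["force"],s["ft_torque"],np.degrees(2*np.arctan2(q[2],q[1])))
E
```

```text
21.25 [ 0.57073436 -0.16058808  0.12421724] [-2.51177627 -0.29697225  2.71998962] [-0.42136194  0.772836   -0.03422802] 134.30663305274734
```

Request:
send_rows(commands=[[-1,0,0,0,0,0,-1],[-1,0,0,0,0,0,-1],[-1,0,0,0,0,0,-0.5],[-1,0,0,0,0,0,0]])

```text
time: 21.65
tcp_pos: [0.5708, -0.1606, 0.1242]
tool_rot: [-0.001, 0.307, 0.952, -0.001]
force: [-4.5, -1.6, 3.0]
finger_gap: 0.139
finger_force: 60.0
```

```bash
python3 - <<'E'
from h import *
s=state(); q=s["tool_rot"]; print(s["time"],s["tcp_pos"],s["force"],s["ft_torque"],np.degrees(2*np.arctan2(q[2],q[1])))
E
```

```text
21.65 [ 0.57081234 -0.16060665  0.12416356] [-4.54985973 -1.60555408  2.98006515] [-0.54791033  0.9057751  -0.04105021] 144.23417503375762
```

Request:
send_rows(commands=[[-1,0,0,0,0,0,-1],[-1,0,0,0,0,0,-1],[-1,0,0,0,0,0,0]])

```text
time: 21.95
tcp_pos: [0.571, -0.1606, 0.1242]
tool_rot: [-0.0, 0.24, 0.971, -0.001]
force: [-4.0, -1.5, 3.7]
finger_gap: 0.146
finger_force: 60.0
```

```bash
python3 - <<'E'
from h import *
s=state(); q=s["tool_rot"]; print(s["time"],s["tcp_pos"],s["force"],s["ft_torque"],np.degrees(2*np.arctan2(q[2],q[1])))
E
```

```text
21.95 [ 0.57095415 -0.16059928  0.12418238] [-4.00406947 -1.52637209  3.73638248] [-0.62760281  0.99283406 -0.0409805 ] 152.22515347869438
```

Request:
send_rows(commands=[[-1,0,0,0,0,0,-1],[-1,0,0,0,0,0,-0.5],[-1,0,0,0,0,0,0]])

```text
time: 22.25
tcp_pos: [0.571, -0.1608, 0.1242]
tool_rot: [-0.0, 0.19, 0.982, -0.001]
force: [-5.0, -3.4, 4.4]
finger_gap: 0.143
finger_force: 60.1
```

```bash
python3 - <<'E'
from h import *
s=state(); q=s["tool_rot"]; print(s["time"],s["tcp_pos"],s["force"],s["ft_torque"],np.degrees(2*np.arctan2(q[2],q[1])))
E
```

```text
22.25 [ 0.57096368 -0.16079541  0.12421824] [-5.00366812 -3.43728207  4.4061335 ] [-0.71145286  1.01032171 -0.28746725] 158.12957933238232
```

Request:
send_rows(commands=[[-1,0,0,0,0,0,-1],[-1,0,0,0,0,0,0]])

```text
time: 22.45
tcp_pos: [0.5713, -0.1609, 0.1242]
tool_rot: [-0.0, 0.156, 0.988, -0.001]
force: [-4.5, -1.9, 3.5]
finger_gap: 0.147
finger_force: 60.6
```

```bash
python3 - <<'E'
from h import *
s=state(); q=s["tool_rot"]; print(s["time"],s["tcp_pos"],s["force"],s["ft_torque"],np.degrees(2*np.arctan2(q[2],q[1])))
E
```

```text
22.45 [ 0.57127236 -0.16085276  0.12424633] [-4.49838555 -1.87630083  3.46875087] [-0.73929493  0.86593097 -0.80520826] 162.06155123380563
```

That is a solid stop at this end too. Stop-to-stop travel less play is about 1.1 rad, so the clockwise stop is the locked end and the marks are simply misleading. I'll turn fully clockwise again.

Request:
send_rows(commands=[[-1,0,0,0,0,0,1],[-1,0,0,0,0,0,1],[-1,0,0,0,0,0,1],[-1,0,0,0,0,0,1],[-1,0,0,0,0,0,1],[-1,0,0,0,0,0,1],[-1,0,0,0,0,0,1],[-1,0,0,0,0,0,1],[-1,0,0,0,0,0,1],[-1,0,0,0,0,0,1],[-1,0,0,0,0,0,1],[-1,0,0,0,0,0,1]])

```text
time: 23.65
tcp_pos: [0.5717, -0.1602, 0.1242]
tool_rot: [0.0, 0.545, 0.839, -0.0]
force: [-3.1, -1.8, 3.4]
finger_gap: 0.142
finger_force: 60.0
```

Request:
send_rows(commands=[[-1,0,0,0,0,0,1],[-1,0,0,0,0,0,1],[-1,0,0,0,0,0,1],[-1,0,0,0,0,0,1],[-1,0,0,0,0,0,1],[-1,0,0,0,0,0,1],[-1,0,0,0,0,0,1],[-1,0,0,0,0,0,1],[-1,0,0,0,0,0,1],[-1,0,0,0,0,0,1],[-1,0,0,0,0,0,1],[-1,0,0,0,0,0,1]])

```text
time: 24.85
tcp_pos: [0.5714, -0.1603, 0.1242]
tool_rot: [0.0, 0.839, 0.545, -0.001]
force: [-4.1, -2.6, 3.7]
finger_gap: 0.146
finger_force: 60.0
```

Request:
send_rows(commands=[[-1,0,0,0,0,0,1],[-1,0,0,0,0,0,1],[-1,0,0,0,0,0,0],[-1,0,0,0,0,0,0],[-1,0,0,0,0,0,0]])

```text
time: 25.35
tcp_pos: [0.5716, -0.1601, 0.1242]
tool_rot: [0.0, 0.873, 0.487, -0.0]
force: [-4.0, -1.2, 4.9]
finger_gap: 0.149
finger_force: 60.4
```

```bash
python3 - <<'E'
from h import *
s=state(); q=s["tool_rot"]; print(s["time"],s["tcp_pos"],s["force"],s["ft_torque"],np.degrees(2*np.arctan2(q[2],q[1])))
E
```

```text
25.35 [ 0.57164616 -0.16009426  0.12418871] [-3.99583172 -1.20844797  4.91524625] [-0.34126531  0.96474606  0.71731284] 58.35226061374127
```

At the stop with 0.72 Nm. I'll back off within the play, release and lift away.

Request:
send_rows(commands=[[-1,0,0,0,0,0,-1],[-1,0,0,0,0,0,-1],[-1,0,0,0,0,0,-0.3],[-1,0,0,0,0,0,0],[0,0,0,0,0,0,0],[0,0,0,0,0,0,0],[0,0,0,0,0,0,0],[0,0,0,0,0,0,0],[0,0,0,0,0,0,0],[0,0,0,0,0,0,0],[0,0,0,0,0,0,0],[0,0,0,0,0,0,0]])

```text
time: 26.55
tcp_pos: [0.5717, -0.1598, 0.124]
tool_rot: [0.0, 0.831, 0.556, 0.0]
force: [-1.4, -0.5, 0.2]
finger_gap: 0.5
finger_force: 0.0
```

Request:
send_rows(commands=[[0,0,0,-0.1,0,0,0],[0,0,0,-0.3,0,0,0],[0,0,0,-0.5,0,0,0],[0,0,0,-0.6,0,0,0],[0,0,0,-0.6,0,0,0],[0,0,0,-0.3,0,0,0],[0,0,0,0,0,0,0],[0,0,0,0,0,0,0]])

```text
time: 27.35
tcp_pos: [0.5715, -0.1597, 0.2438]
tool_rot: [-0.0, 0.831, 0.556, -0.0]
force: [-0.3, -0.0, -0.5]
finger_gap: 0.501
finger_force: 0.0
```

```bash
python3 - <<'E'
from h import *
s=state(); print(s["time"],s["tcp_pos"],s["force"],s["finger_gap"])
cal=get_calibration("wrist");im=read_camera("wrist");sd=read_camera("side");cs=get_calibration("side")
a=np.zeros((480,800,3),np.uint8)
c=pix("wrist",(.57,-.16,.13),cal).astype(int); print(c)
a[:,:400]=cv2.resize(im[c[1]-72:c[1]+72,c[0]-60:c[0]+60],(400,480),interpolation=2)
c=pix("side",(.57,-.16,.12),cs).astype(int); a[:,400:]=cv2.resize(sd[c[1]-48:c[1]+48,c[0]-40:c[0]+40],(400,480),interpolation=2)
save(a,"c5.png")
E
```

```text
27.35 [ 0.57146708 -0.15970464  0.24378703] [-0.29157124 -0.0071957  -0.48545857] 0.5009465577069202
[323 239]
```

View pics/c5.png

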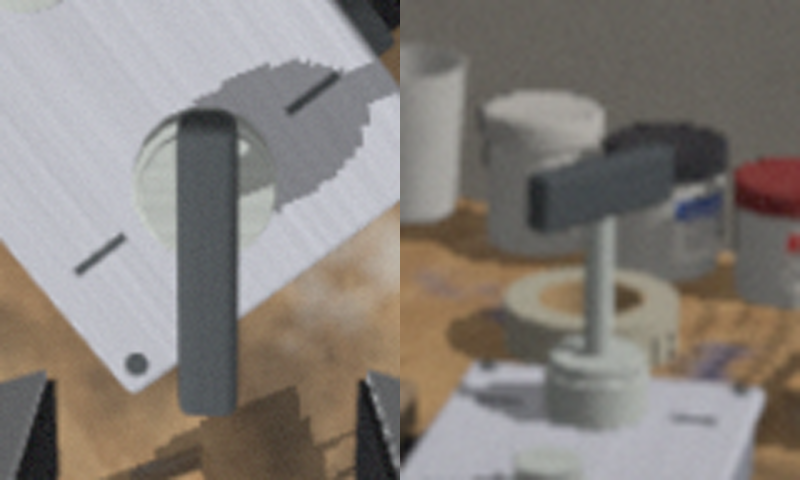

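The key stands upright and released on the screw head with its collar seated, and the gripper is clear above it. Handing in.

```bash
python3 -c "
from workcell import *
print(close_job())"
```

```text
the job is handed in; nothing more can be done
None
```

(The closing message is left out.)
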